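Start the detector lamp

TASK

Start the detector's lamp at the control box on the bench, using only your closed fingertips: first tip the rocker switch over, so that its raised half is pressed fully down; then press the square key fully in, where it stays; then press the round key fully in, keep it held down for two seconds and let it come up again. Do not press the keys out of this order, and do not press the long bar-shaped key. Pick nothing up, leave the things around the box where they are, and finish with the fingers clear of everything.

Things in the scene. Friction and masses are not known exactly. Their poses are not given: they have to be found in the camera images.
- control_box: cream control box, fixed, flat top 55 mm above the bench. Origin at bench height under the key field's centre; housing from -110 to +160 mm in x, +-110 in y. x points to the dark display strip, z up. Four grey controls (rocker, square, round, bar key) at x = +-42, y = +-42 mm; which is where varies. Dark plates round them stand 6 mm above the top.
- rocker (a joint): rocker switch angle, rad: 0 = off, the half on the box's +y side is raised; 0.4 = on, that half is level and the other raised. Grows as the +y half is pressed down. Starts at 0 to 0.04. Friction 0.05 N m (some 2 N at the half's end); it stays where it is left.
- rocker_pivot (a point): middle of the rocker, on its pivot line (along the box's x), 71 mm above the bench; fixed. The rocker is a shallow V, 27 mm wide in x; its flat halves reach 30 mm from the pivot to the box's +y and -y. Off: the +y half slopes up at 0.4 rad, its end 12 mm above the pivot; on: it is level at pivot height. z points up, x and y are parallel to the control box's own x and y.
- rocker_press (a point): point on the upper face of the rocker's +y half (raised at the start), mid-width, 24 mm from the pivot; it moves with the rocker.
- square_key (a joint): how far the square key is pushed in, m: 0 = out, 0.008 = fully in. It moves against a steady friction of about 4 N and stays where it is left (no spring).
- square_key_top (a point): centre of the square key's top face, 30 x 30 mm; 77 mm above the bench when out, 69 mm when fully in; it moves with the key, which goes straight down. z points up, x and y are parallel to the control box's own x and y.
- round_key (a joint): how far the round key is pushed in, m: 0 = out, 0.006 = fully in. Sprung: 1.8 N starts it, 6 N holds it fully in; it comes up by itself when let go.
- round_key_top (a point): centre of the round key's flat top, 30 mm across; 77 mm above the bench when out, 71 mm when fully in; it moves with the key, which goes straight down. z points up, x and y are parallel to the control box's own x and y.
- bar_key (a joint): how far the bar-shaped key is pushed in, m: 0 = out, 0.006 = fully in. Sprung like the round key. Not to be pressed.
- bar_key_top (a point): centre of the bar-shaped key's top, 14 mm along the box's x by 48 mm along its y, 77 mm above the bench. Not to be pressed. z points up, x and y are parallel to the control box's own x and y.
- amber_bottle: closed brown glass bottle with white cap, 56 mm across, 105 mm tall, standing beside the control box; origin at the centre of its underside. Bystander, leave alone.
- beaker: open clear glass beaker, 64 mm across, 85 mm tall, standing beside the control box; origin at the centre of its underside. Bystander, leave alone.
- vial_block: white block 90 x 50 x 30 mm with eight small capped vials standing on it (52 mm tall in all), beside the control box; origin at the centre of its underside. Bystander, leave alone.
- screwdriver: screwdriver about 160 mm long lying on the bench beside the control box; origin under its middle, it lies along its own x axis. Bystander, leave alone.

How it is judged:
On the way, in this order (a step that is already met when the one before it is completed fails the run):
1. the rocker is tipped to on (0.34 rad or more of 0.4) (value of joint rocker above 0.34 rad), for 0.1 s.
2. the square key is pushed in (6.5 mm or more of 8) (value of joint square_key above 0.0065 m), for 0.1 s.
3. the round key is held in (4.5 mm or more of 6) for 1.7 s without a break (value of joint round_key above 0.0045 m), for 1.7 s.
At the end, for the whole second after the job is handed in: Rocker on (at least 0.34 of 0.4 rad), square key in (at least 6.5 of 8 mm), round and bar keys out (within 1 mm), and the four bystanders at rest within 20 mm of where they stood (value of joint rocker above 0.34 rad and value of joint square_key above 0.0065 m and value of joint each of round_key, bar_key below 0.001 m and distance of each of amber_bottle, beaker, vial_block, screwdriver from where it was at the start of the episode below 0.02 m and linear speed of each of amber_bottle, beaker, vial_block, screwdriver below 0.02 m/s); the robot touches nothing.
It fails at once if the square key is pressed (over 3 mm) before the rocker is on (value of joint square_key above 0.003 m and value of joint rocker below 0.3 rad).
It fails at once if the round key is pressed (over 2 mm) before the square key is in (value of joint round_key above 0.002 m and value of joint square_key below 0.006 m).
It fails at once if the round key is pressed (over 2 mm) while the rocker is off (value of joint round_key above 0.002 m and value of joint rocker below 0.3 rad).
It fails at once if the bar-shaped key is pressed (over 2 mm) (value of joint bar_key above 0.002 m).
It fails at once if a bystander is moved more than 20 mm, lifted more than 10 mm or tipped (distance of any of amber_bottle, beaker, vial_block, screwdriver from where it was at the start of the episode above 0.02 m or height (world z) of any of amber_bottle, beaker, vial_block, screwdriver above 0.01 m or angle between any of amber_bottle, beaker, vial_block's own z axis and vertical above 0.3 rad).
It also fails if it takes over 43 s, if anything falls off the work surface, if the arm or the gripper's body presses on something with over 40 N, if the wrist force passes 120 N, or if a joint passes its speed limit or range.

ROBOT

A 6-joint arm with a two-finger parallel gripper is mounted at the origin on the work surface. World frame = base frame: x ahead of the robot, y to its left, z up, the work surface at z = 0. Lengths are in m, angles in rad, forces in N, time in s.
With the tool pointing down it reaches from about 0.25 to 0.775 m from the base axis. Payload 4 kg.
Tool frame: the origin (TCP) lies midway between the tips of the shut fingers; the grasp point (between the pads) lies 19 mm behind it; y points along the fingers, x is the direction in which the jaws open and shut, and the axes are right-handed (so a half turn about y gives the same grasp; the last joint's range is limited). The gripper opens to 94 mm and grips with 3 to 60 N. Pads are 16 mm wide; open, the fingers measure 119 mm over their backs; the gripper's body (75 mm by 177 mm) begins 78 mm behind the grasp point.
Start: joints at [-1.353, 0.087, 1.371, -0, 1.684, -0.103], TCP at [0.173, -0.522, 0.206] pointing down, gripper open.
Joint ranges: [-3.1, 3.1], [-0.76, 2.03], [0.27, 2.55], [-1.08, 4.22], [0.17, 2.65], [-2.57, 2.57]. Speed limits (rad/s): [2.79, 2.79, 3.14, 3.14, 3.14, 3.14].

INTERFACE

Orientations are given as [roll, pitch, yaw] about the fixed x, y, z axes, in that order (R = Rz(yaw) Ry(pitch) Rx(roll)).
In Python, from bench import robot gives the robot as it stands.
- The arm moves only by the shell command python3 -m creep 'ROWS'. ROWS is JSON, a list of rows, each a list of 7 numbers: the shift along the tool's x, y, z in mm, then the turn, a rotation vector about the tool's x, y, z in degrees, then the closure in counts, from 0 (fully open) to 255 (shut). A call has 1 to 5 rows; each row is the pose to reach, as a shift and turn from the pose commanded when the call began, along the tool's axes at that moment; what a row does not reach only later rows make up. A row lasts 1/8 s, in which the tool goes at most 62.5 mm and 10.7 degrees, less where a joint would pass 70% of its speed; a pose out of reach is approached as far as the arm can. A call with a gripper value outside its range is refused whole. The fingers move at their own pace and stop on an object; the grip force is fixed at half the most. Time passes only in rows, so rows that repeat a pose let the fingers close. It gives the time, the measured TCP pose, the force and the opening at its end, in the units of the state.
- robot.get_obs(): the state, without advancing time (a new reading comes with each control period).
- robot.snapshot(name): name is "scene" or "top" or "wrist"; returns a dict with "color" (480x640x3 uint8, blue, green, red), "fx", "fy", "cx", "cy" (pixels), "k1" (the pictures are not rectified: a ray, as slopes to the right and down, at radius r is drawn at 1 + k1 r^2 times it, then the intrinsics apply), "world_from_camera" (4x4, takes a point from camera to world coordinates); the wrist camera has in their place "mount" (4x4, takes a point from camera to tool coordinates, whose origin is the TCP and whose axes are the tool frame's). Camera axes: x right, y down, z forward; pixel columns grow to the right and rows downward; lengths in m; the calibration is good to about 2 mm. A picture is of the moment at which its call begins: read the wrist's pose just before it. There is no depth.
- robot.close_job(): hands the job in, once; it reports no verdict.
Trained networks look in the newest picture that a camera, given by its name, has taken for a name from the list of things; names that differ only in an ending like _2 or _b are one class to them, and where a whole thing is asked for, a point or a joint stands for the part that bears it (a point fixed in the world has none). Each returns a list of dicts, best first, with "p" (0 to 1); they miss things now and then, are a little off and sometimes report something else, mostly with a low value. They report only what shows in the picture. A call takes as long as a camera call.
- robot.spot_in(name, camera): "point" ([x, y, z] in m, in world coordinates, good to about 4 mm: the middle of the surface that is visible of it).
- robot.landmark_of(name, camera): "point" ([x, y, z] in m, in world coordinates, good to about 4 mm: a listed point, or the origin of a listed thing).
The state is a dict: "time": time; "joint_positions": joint angles; "qvel": joint speeds; "joint_torque": joint torques, N m; "tool_pos": TCP position; "ee_rot": TCP orientation; "wrist_force": force on the tool from outside, world axes, zero at the start; "wrist_torque": the same for the moment, N m; "width": finger opening in m.
Only numpy, scipy, OpenCV 4.12 (cv2) and the standard library are available. Lean on these libraries where they do the work, as an engineer would, in place of code of your own. Each camera call takes 0.05 s, during which the arm holds its last target.

## Working session

There is one attempt and no reset: what is moved stays moved. The work goes in short steps, Python scripts to look and compute and a shell command to move; the robot and the scene stay as the last step left them, time stands still between calls to the robot, and variables do not carry over. Pictures are saved under pics/ and viewed, and the job is handed in when it is done.

```bash
mkdir -p pics; ls
cat > h.py <<'E'
from bench import robot
import numpy as np, cv2
from scipy.spatial.transform import Rotation as R
E
python3 - <<'E'
from h import *
o=robot.get_obs(); print({k:np.round(v,3) for k,v in o.items()})
for c in ["scene","top"]:
    s=robot.snapshot(c); cv2.imwrite(f"pics/{c}1.png",s["color"]); print(c,s["fx"],s["k1"],np.round(s["world_from_camera"],3).tolist())
    for n in ["control_box","rocker_pivot","rocker_press","square_key_top","round_key_top","bar_key_top","amber_bottle","beaker","vial_block","screwdriver"]:
        print(n,[(np.round(d["point"],3).tolist(),round(d["p"],2)) for d in robot.landmark_of(n,c)[:2]])
print(robot.get_obs()["time"])
E
```

```text
pics
{'time': np.float64(0.0), 'joint_positions': array([-1.353,  0.088,  1.372, -0.   ,  1.684, -0.103]), 'qvel': array([-0.001, -0.   ,  0.002, -0.001, -0.001,  0.001]), 'joint_torque': array([-1.0000e-03, -3.4018e+01, -3.0243e+01,  7.2000e-02,  3.3000e-02,
       -0.0000e+00]), 'tool_pos': array([ 0.173, -0.521,  0.204]), 'ee_rot': array([-1.571,  0.002, -1.25 ]), 'wrist_force': array([ 0.242,  0.188, -0.609]), 'wrist_torque': array([ 0.001, -0.001,  0.017]), 'width': np.float64(0.094)}
scene 456.539782110164 -0.04221182838819013 [[-0.87, 0.314, -0.382, 0.951], [0.494, 0.53, -0.689, 0.659], [-0.014, -0.788, -0.616, 0.66], [0.0, 0.0, 0.0, 1.0]]
control_box [([0.552, 0.164, -0.0], 0.73), ([0.559, -0.109, -0.002], 0.72)]
rocker_pivot [([0.52, 0.214, 0.074], 0.96)]
rocker_press [([0.521, 0.236, 0.079], 0.95)]
square_key_top [([0.506, 0.135, 0.077], 0.61)]
round_key_top [([0.586, 0.119, 0.078], 0.63)]
bar_key_top [([0.602, 0.201, 0.081], 0.74), ([0.508, 0.135, 0.078], 0.6)]
amber_bottle [([0.537, -0.002, 0.0], 0.62)]
beaker [([0.539, 0.364, -0.001], 0.79)]
vial_block [([0.709, 0.318, -0.003], 0.92)]
screwdriver [([0.559, -0.113, -0.003], 0.91)]
top 560.2137632484598 0.016224913960131745 [[-0.023, -0.991, 0.129, 0.447], [-1.0, 0.021, -0.016, 0.036], [0.014, -0.129, -0.992, 1.179], [0.0, 0.0, 0.0, 1.0]]
control_box [([0.556, 0.167, -0.002], 0.97)]
rocker_pivot [([0.517, 0.211, 0.072], 0.79)]
rocker_press [([0.525, 0.233, 0.079], 0.62), ([0.556, -0.116, 0.002], 0.56)]
square_key_top [([0.601, 0.197, 0.077], 0.74), ([0.591, 0.121, 0.081], 0.71)]
round_key_top [([0.587, 0.118, 0.082], 0.54)]
bar_key_top [([0.6, 0.198, 0.078], 0.46)]
amber_bottle [([0.537, 0.003, 0.001], 0.61)]
beaker [([0.534, 0.358, -0.0], 0.64), ([0.587, 0.118, 0.079], 0.25)]
vial_block [([0.707, 0.317, -0.002], 0.63)]
screwdriver [([0.556, -0.115, 0.0], 0.64)]
1.1
```

View images.

View pics/scene1.png

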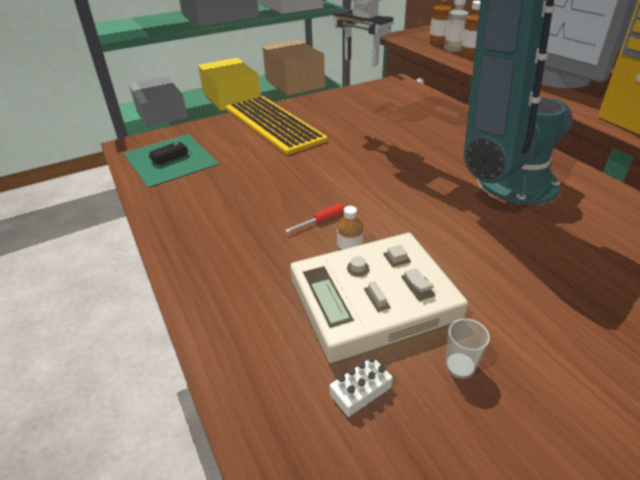

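View pics/top1.png

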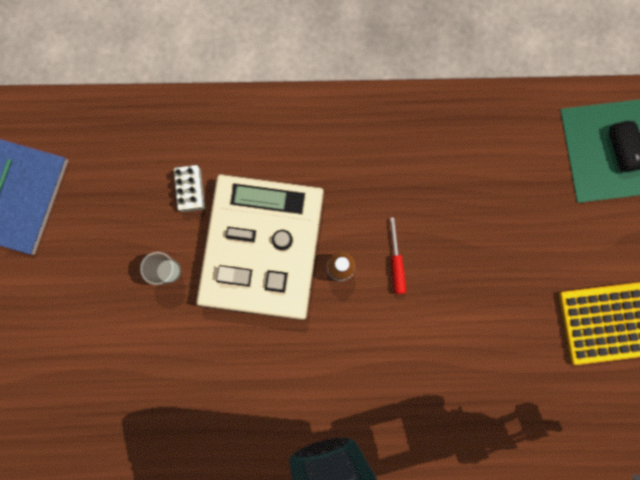

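```bash
cat >> h.py <<'E'
def px2w(s,u,v,z,T=None):
    T=s["world_from_camera"] if T is None else T
    d=np.array([(u-s["cx"])/s["fx"],(v-s["cy"])/s["fy"]]); x=d.copy()
    for _ in range(20): x=d/(1+s["k1"]*(x@x))
    r=T[:3,:3]@np.array([x[0],x[1],1]); o=T[:3,3]
    return o+r*(z-o[2])/r[2]
def w2px(s,p,T=None):
    T=s["world_from_camera"] if T is None else T
    c=np.linalg.inv(T)@np.append(p,1); x=c[:2]/c[2]; x=x*(1+s["k1"]*(x@x))
    return np.array([s["fx"]*x[0]+s["cx"],s["fy"]*x[1]+s["cy"]])
E
python3 - <<'E'
from h import *
from scipy.optimize import least_squares
s=robot.snapshot("top"); im=s["color"]; np.save("pics/top.npy",s,allow_pickle=True)
c=im[160:340,130:370]; cv2.imwrite("pics/topz.png",cv2.resize(c,None,fx=3.3,fy=3.3,interpolation=cv2.INTER_CUBIC))
hsv=cv2.cvtColor(im,cv2.COLOR_BGR2HSV); m=((hsv[...,2]>150)&(hsv[...,1]<90)&(hsv[...,1]>15)).astype(np.uint8)
m[:150]=0; m[340:]=0
cs,_=cv2.findContours(m,cv2.RETR_EXTERNAL,cv2.CHAIN_APPROX_NONE); k=max(cs,key=cv2.contourArea)
print(cv2.boundingRect(k), cv2.boxPoints(cv2.minAreaRect(k)))
W=np.array([px2w(s,u+.0,v+.0,.055)[:2]*1000 for u,v in k[:,0]],np.float32)
r=cv2.minAreaRect(W); print(r); 
# landmark fit
P=[((-42,42),(520,214)),((-42,42),(517,211)),((-42,64),(521,236)),((-42,64),(525,233)),((-42,-42),(506,135)),((42,-42),(586,119)),((42,-42),(587,118)),((42,42),(602,201)),((42,42),(600,198)),((0,0),(552,164)),((0,0),(556,167))]
f=lambda q:np.concatenate([R.from_euler('z',q[2]).as_matrix()[:2,:2]@np.array(a)+q[:2]-b for a,b in P])
q=least_squares(f,[555,165,-.15]); print(q.x, np.round(f(q.x),1))
E
```

```text
(197, 174, 127, 145) [[196.25659 304.4023 ]
 [214.38025 172.70374]
 [323.8214  187.76443]
 [305.69775 319.463  ]]
((578.6553955078125, 159.45742797851562), (219.6026153564453, 268.6369934082031), 81.09638214111328)
[ 5.53169474e+02  1.65578343e+02 -1.68679332e-01] [-1.2  0.   1.8  3.   1.5 -0.3 -2.5  2.7 -1.3 -3.8  1.5 -1.9  0.5 -0.9
 -0.4 -1.1  1.6  1.9  1.2  1.6 -2.8 -1.4]
```

View pics/topz.png

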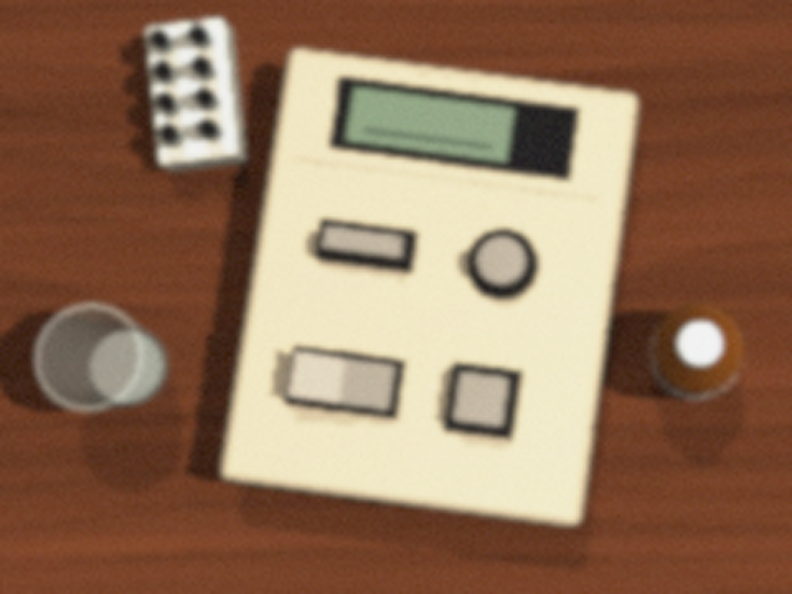

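```bash
cat >> h.py <<'E'
YAW=-0.156; O=np.array([554,164.])
def goal(bx,by,z,o=O,yaw=YAW):
    M=R.from_euler('z',yaw).as_matrix()[:2,:2]; p=M@np.array([bx,by])+o
    ob=robot.get_obs(); T=R.from_euler('xyz',ob["ee_rot"])
    d=np.array([*p,z])-1000*ob["tool_pos"]
    G=R.from_euler('xyz',[-np.pi/2,0,yaw])
    print("t",ob["time"],"pos",np.round(1000*ob["tool_pos"],1),"rot",np.round(ob["ee_rot"],3),"F",np.round(ob["wrist_force"],1),"w",round(float(ob["width"]),4))
    print("goal",np.round(p,1),"shift",np.round(T.inv().apply(d),1),"turn",np.round(np.degrees((T.inv()*G).as_rotvec()),1))
E
python3 -m creep '[[-43,0,40,0,-10,0,255],[-86,0,80,0,-20,0,255],[-129,0,120,0,-30,0,255],[-172,0,160,0,-40,0,255],[-215,0,200,0,-50,0,255]]'
python3 -c "
from h import *
goal(-42,64,180)"
```

```text
time: 1.78
tool_pos: [0.2959, -0.2532, 0.2057]
ee_rot: [-1.571, -0.001, -0.372]
wrist_force: [1.4, -0.1, 0.2]
width: 0.0477
t 1.775 pos [ 295.9 -253.2  205.7] rot [-1.571e+00 -1.000e-03 -3.720e-01] F [ 1.4 -0.1  0.2] w 0.0477
goal [522.5 233.7] shift [ 33.9  25.6 536. ] turn [  0.  -12.4   0.1]
```

```bash
python3 -m creep '[[4,0,60,0,-6,0,255],[8,0,120,0,-12.4,0,255],[12,0,180,0,-12.4,0,255],[16,0,240,0,-12.4,0,255],[20,0,300,0,-12.4,0,255]]'
python3 -c "
from h import *
goal(-42,64,180)"
```

```text
time: 2.4
tool_pos: [0.4252, 0.0186, 0.2059]
ee_rot: [-1.571, -0.002, -0.161]
wrist_force: [0.9, -0.7, -0.6]
width: 0.0008
t 2.4 pos [425.2  18.6 205.9] rot [-1.571 -0.002 -0.161] F [ 0.9 -0.7 -0.6] w 0.0008
goal [522.5 233.7] shift [ 61.5  26.  227.9] turn [ 0.  -0.3  0.1]
```

```bash
python3 -m creep '[[16,0,57,0,0,0,255],[31,0,114,0,0,0,255],[46,0,171,0,0,0,255],[61,10,227,0,-0.3,0,255],[61,26,227,0,-0.3,0,255]]'
python3 - <<'E'
from h import *
goal(-42,64,150)
o=robot.get_obs(); s=robot.snapshot("wrist"); im=s["color"].copy()
T=np.eye(4);T[:3,:3]=R.from_euler('xyz',o["ee_rot"]).as_matrix();T[:3,3]=o["tool_pos"];T=T@s["mount"]
M=R.from_euler('z',YAW).as_matrix()[:2,:2]
for bx,by,z in [(-42,42,71),(-42,64,79.6),(-42,-42,77),(42,-42,77),(42,42,77)]:
    p=np.append((M@np.array([bx,by])+O),z)/1000; u=w2px(s,p,T); print(u.round())
    cv2.drawMarker(im,tuple(int(x) for x in u),(0,0,255),0,12,1)
cv2.imwrite("pics/w1.png",im)
s=robot.snapshot("scene"); cv2.imwrite("pics/s2.png",s["color"])
E
```

```text
time: 3.02
tool_pos: [0.5218, 0.2342, 0.1781]
ee_rot: [-1.57, 0.001, -0.151]
wrist_force: [-0.6, -0.7, -0.4]
width: 0.0004
t 3.025 pos [521.8 234.2 178.1] rot [-1.57e+00  1.00e-03 -1.51e-01] F [-0.6 -0.7 -0.4] w 0.0004
goal [522.5 233.7] shift [ 0.7 28.1 -0.3] turn [-0.   0.3 -0. ]
[321. 261.]
[321. 238.]
[321. 356.]
[418. 356.]
[426. 264.]
```

View pics/w1.png

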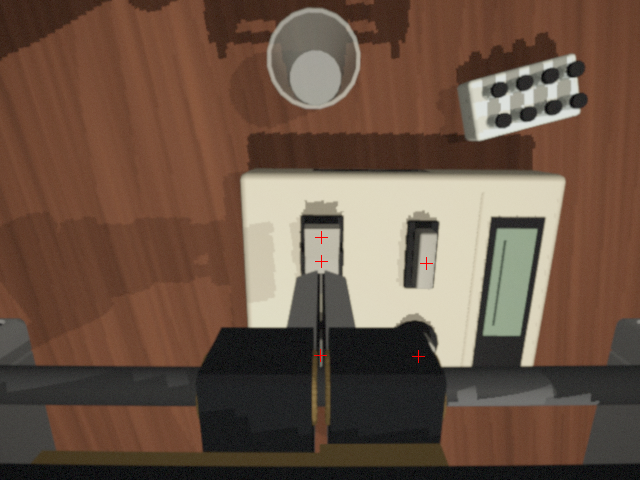

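View pics/s2.png

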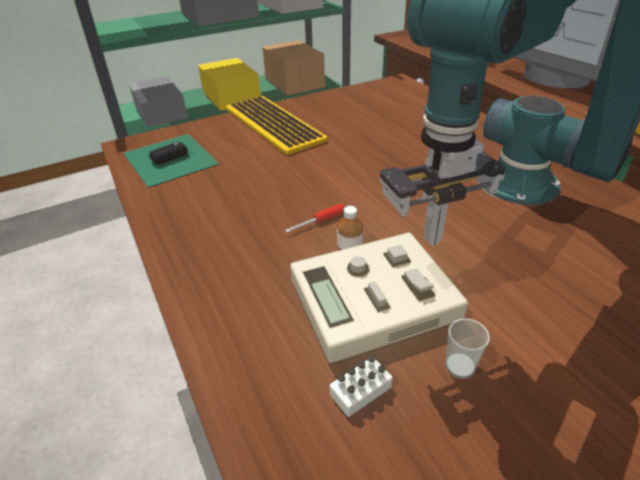

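```bash
sed -i 's/O=np.array(\[554,164.\])/O=np.array([554,165.5])/' h.py
python3 -c "
from h import *
goal(-42,62,90)
s=robot.snapshot('wrist')
for n in ['rocker_press','rocker_pivot','bar_key_top','round_key_top']:
    M=R.from_euler('z',YAW).as_matrix()[:2,:2]
    print(n,[(np.round(M.T@(1000*np.array(d['point'][:2])-O),1),d['point'][2],round(d['p'],2)) for d in robot.landmark_of(n,'wrist')[:2]])
"
```

```text
t 3.125 pos [519.6 230.5 176.4] rot [-1.574  0.005 -0.155] F [ 0.2 -0.3  0.1] w 0.0006
goal [522.1 233.3] shift [ 2.5 86.3  3.4] turn [ 0.2  0.1 -0.3]
rocker_press [(array([-39.8,  63.3]), 0.0786, 0.85), (array([-44.2, -42.3]), 0.0761, 0.7)]
rocker_pivot [(array([-41.4,  44.7]), 0.0709, 0.73)]
bar_key_top [(array([39.1, 41.8]), 0.0793, 0.87)]
round_key_top [(array([ 45.1, -41.8]), 0.0728, 0.6)]
```

```bash
python3 -m creep '[[1,30,2,0,0,0,255],[2,60,3,0,0,0,255],[2,80,3,0,0,0,255],[2,80,3,0,0,0,255]]'
python3 - <<'E'
from h import *
goal(-42,62,70)
o=robot.get_obs(); print(np.round(o["tool_pos"],4))
s=robot.snapshot("scene"); c=s["color"][200:360,270:490]; cv2.imwrite("pics/s3.png",cv2.resize(c,None,fx=3.5,fy=3.5,interpolation=cv2.INTER_CUBIC))
goal(-42,62,70)
E
```

```text
time: 3.88
tool_pos: [0.5226, 0.2324, 0.0985]
ee_rot: [-1.572, 0.002, -0.157]
wrist_force: [0.9, -0.3, 0.5]
width: 0.0006
t 3.875 pos [522.6 232.4  98.5] rot [-1.572  0.002 -0.157] F [ 0.9 -0.3  0.5] w 0.0006
goal [522.1 233.3] shift [-0.5 28.5  0.8] turn [ 0.1 -0.1 -0.1]
[0.5226 0.2324 0.0985]
t 3.925 pos [523.5 232.9 100. ] rot [-1.571 -0.    -0.157] F [-0.3 -0.   0.4] w -0.0
goal [522.1 233.3] shift [-1.4 30.   0.2] turn [ 0. -0.  0.]
```

View pics/s3.png

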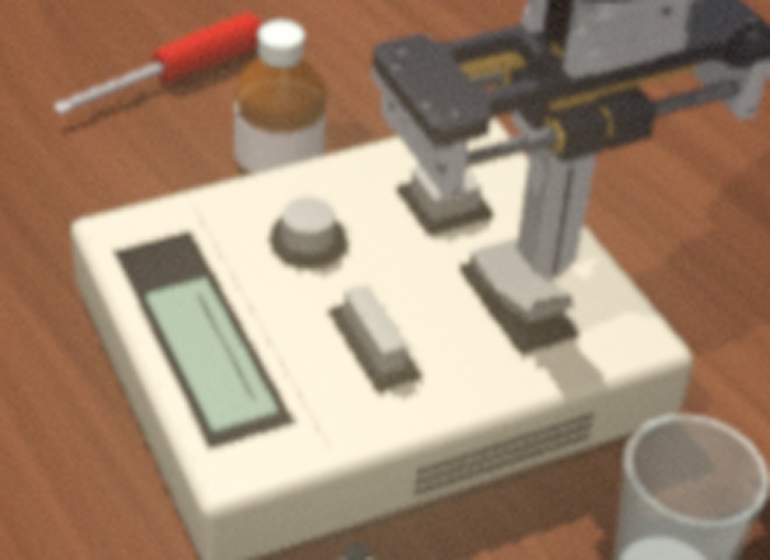

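Run:
```python
from h import *
s=robot.snapshot("scene"); c=s["color"][200:360,270:490]
im=cv2.resize(c,None,fx=3.5,fy=3.5,interpolation=cv2.INTER_CUBIC)
M=R.from_euler('z',YAW).as_matrix()[:2,:2]
L=[np.append(M@np.array(a[:2])+O,a[2])/1000 for a in [(-42,42,71),(-42,64,79.6),(-42,-42,77),(42,-42,77),(42,42,77)]]+[np.array([.5225,.2327,.100])]
for i,p in enumerate(L):
    u=(w2px(s,p)-[270,200])*3.5; print(u.round()); cv2.drawMarker(im,tuple(int(x) for x in u),(0,0,255) if i<5 else (255,0,0),0,14,1)
cv2.imwrite("pics/s4.png",im); print(robot.get_obs()["tool_pos"])
```

```text
[518. 276.]
[542. 292.]
[445. 170.]
[307. 207.]
[374. 311.]
[543. 260.]
[0.52424587 0.23325757 0.1009834 ]
```

View pics/s4.png

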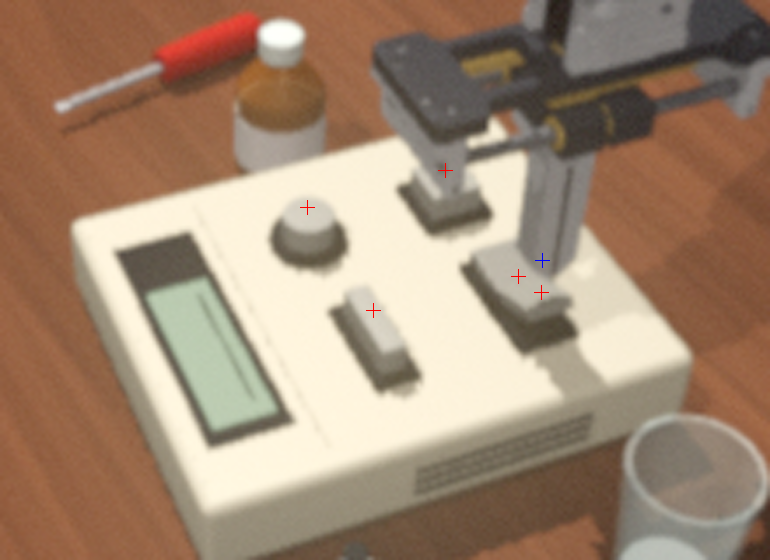

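```bash
python3 -m creep '[[-1,10,0,0,0,0,255],[-1,18,0,0,0,0,255],[-1,25,0,0,0,0,255],[-1,29,0,0,0,0,255],[-1,29,0,0,0,0,255]]'
python3 - <<'E'
from h import *
goal(-42,62,70)
s=robot.snapshot("scene"); c=s["color"][200:360,270:490]; cv2.imwrite("pics/s5.png",cv2.resize(c,None,fx=3.5,fy=3.5,interpolation=cv2.INTER_CUBIC))
goal(-42,62,70)
E
```

```text
time: 4.6
tool_pos: [0.523, 0.2344, 0.0713]
ee_rot: [-1.57, -0.001, -0.155]
wrist_force: [-0.6, 1.7, 4.3]
width: 0.0006
t 4.6 pos [523.  234.4  71.3] rot [-1.57e+00 -1.00e-03 -1.55e-01] F [-0.6  1.7  4.3] w 0.0006
goal [522.1 233.3] shift [-0.7  1.3 -1.2] turn [-0.1  0.   0.1]
t 4.65 pos [523.  234.4  71.3] rot [-1.57e+00 -1.00e-03 -1.55e-01] F [-0.7  1.8  5.9] w 0.0002
goal [522.1 233.3] shift [-0.7  1.3 -1.2] turn [-0.1  0.   0.1]
```

View pics/s5.png

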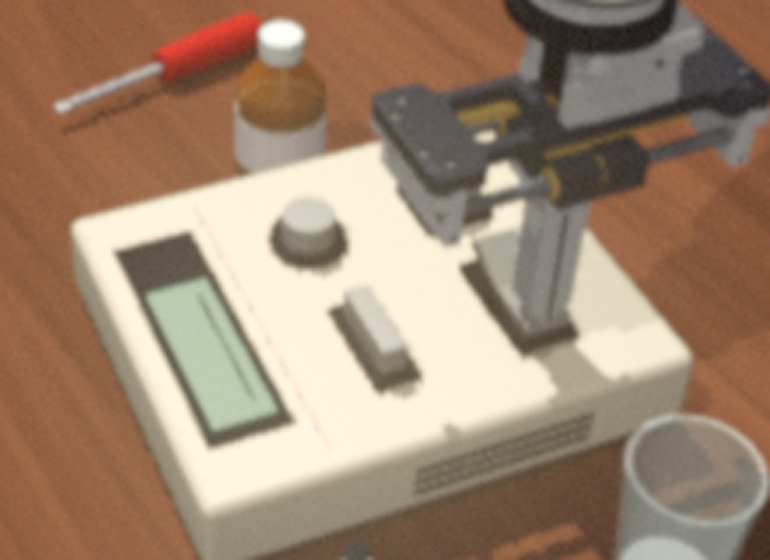

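Force is only ~5 N; press a bit further until it firmly stops.

```bash
python3 -m creep '[[0,1.5,0,0,0,0,255],[0,1.5,0,0,0,0,255],[0,2.5,0,0,0,0,255],[0,2.5,0,0,0,0,255]]'
python3 -c "
from h import *
goal(-42,62,70)"
```

```text
time: 5.15
tool_pos: [0.5231, 0.2344, 0.0711]
ee_rot: [-1.569, -0.002, -0.155]
wrist_force: [-3.4, 1.1, 12.8]
width: 0.0003
t 5.15 pos [523.1 234.4  71.1] rot [-1.569 -0.002 -0.155] F [-3.4  1.1 12.8] w 0.0003
goal [522.1 233.3] shift [-0.8  1.1 -1.2] turn [-0.1  0.   0.1]
```

```bash
python3 -m creep '[[0,-15,0,0,0,0,255],[0,-37,0,0,0,0,255],[0,-37,-35,0,0,0,255],[0,-37,-70,0,0,0,255],[0,-37,-104,0,0,0,255]]'
python3 - <<'E'
from h import *
goal(-42,-42,77)
s=robot.snapshot("top"); c=s["color"][160:340,130:370]; cv2.imwrite("pics/t6.png",cv2.resize(c,None,fx=3.3,fy=3.3,interpolation=cv2.INTER_CUBIC))
s=robot.snapshot("scene"); c=s["color"][200:360,270:490]; cv2.imwrite("pics/s6.png",cv2.resize(c,None,fx=3.5,fy=3.5,interpolation=cv2.INTER_CUBIC))
goal(-42,-42,77)
E
```

```text
time: 5.78
tool_pos: [0.5058, 0.1294, 0.1043]
ee_rot: [-1.573, 0.001, -0.156]
wrist_force: [0.8, 0.3, 0.4]
width: 0.0005
t 5.775 pos [505.8 129.4 104.3] rot [-1.573e+00  1.000e-03 -1.560e-01] F [0.8 0.3 0.4] w 0.0005
goal [506.  130.5] shift [ 0.1 27.3  1.2] turn [ 0.1  0.  -0.1]
t 5.875 pos [505.7 128.  104.3] rot [-1.573e+00  1.000e-03 -1.590e-01] F [-0.   0.6 -0.5] w 0.0004
goal [506.  130.5] shift [-0.  27.3  2.7] turn [ 0.2 -0.2 -0.1]
```

View pics/s6.png

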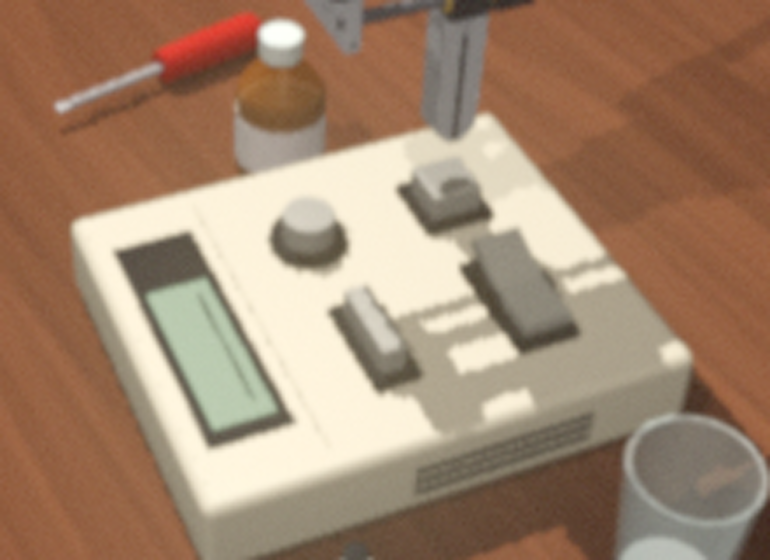

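```bash
python3 -m creep '[[0,15,1.5,0,0,0,255],[0,26,1.5,0,0,0,255],[0,31,1.5,0,0,0,255],[0,36,1.5,0,0,0,255],[0,37,1.5,0,0,0,255]]'
python3 -m creep '[[0,1,0,0,0,0,255],[0,1,0,0,0,0,255],[0,2,0,0,0,0,255],[0,2,0,0,0,0,255]]'
python3 -c "
from h import *
goal(-42,-42,69)"
```

```text
time: 6.5
tool_pos: [0.5062, 0.1333, 0.069]
ee_rot: [-1.57, 0.001, -0.155]
wrist_force: [-5.4, 1.3, 12.2]
width: 0.0009
time: 7.0
tool_pos: [0.5062, 0.1333, 0.069]
ee_rot: [-1.57, 0.0, -0.155]
wrist_force: [-6.8, -0.2, 15.0]
width: 0.0004
t 7.0 pos [506.2 133.3  69. ] rot [-1.57   0.    -0.155] F [-6.8 -0.2 15. ] w 0.0004
goal [506.  130.5] shift [ 0.2 -0.  -2.7] turn [-0.   0.1 -0. ]
```

```bash
python3 -m creep '[[0,-15,0,0,0,0,255],[0,-38,0,0,0,0,255],[42,-38,0,0,0,0,255],[84,-38,0,0,0,0,255],[84,-38,0,0,0,0,255]]'
python3 - <<'E'
from h import *
goal(42,-42,77)
s=robot.snapshot("scene"); c=s["color"][200:360,270:490]; cv2.imwrite("pics/s7.png",cv2.resize(c,None,fx=3.5,fy=3.5,interpolation=cv2.INTER_CUBIC))
goal(42,-42,77)
E
```

```text
time: 7.62
tool_pos: [0.5916, 0.1188, 0.1029]
ee_rot: [-1.571, 0.0, -0.157]
wrist_force: [-0.0, -0.5, 0.6]
width: 0.0003
t 7.625 pos [591.6 118.8 102.9] rot [-1.571  0.    -0.157] F [-0.  -0.5  0.6] w 0.0003
goal [589.  117.5] shift [-2.4 25.9 -1.7] turn [ 0.  -0.1 -0. ]
t 7.675 pos [590.1 119.2 103. ] rot [-1.571e+00  1.000e-03 -1.560e-01] F [0.7 0.1 0.8] w 0.0003
goal [589.  117.5] shift [-0.9 26.  -1.9] turn [ 0.  -0.  -0.1]
```

View pics/s7.png

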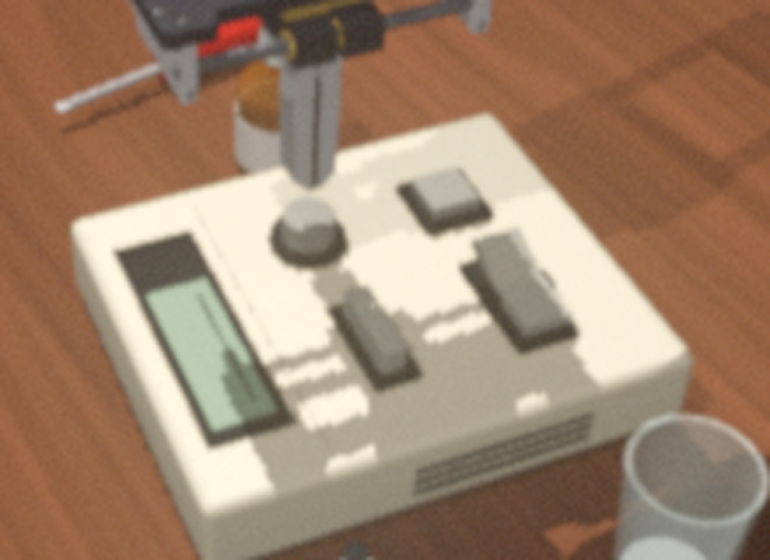

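```bash
python3 -m creep '[[-1,12,-1,0,0,0,255],[-1,22,-1,0,0,0,255],[-1,29,-1,0,0,0,255],[-1,34,-1,0,0,0,255],[-1,34,-1,0,0,0,255]]'
python3 -m creep '[[0,1,0,0,0,0,255],[0,1,0,0,0,0,255],[0,1,0,0,0,0,255],[0,1,0,0,0,0,255],[0,1,0,0,0,0,255]]'
python3 -m creep '[[0,0,0,0,0,0,255],[0,0,0,0,0,0,255],[0,0,0,0,0,0,255],[0,0,0,0,0,0,255],[0,0,0,0,0,0,255]]'
```

```text
time: 8.3
tool_pos: [0.5876, 0.1189, 0.0713]
ee_rot: [-1.571, 0.001, -0.155]
wrist_force: [-5.1, -0.6, 6.4]
width: 0.0008
time: 8.93
tool_pos: [0.5876, 0.1188, 0.0712]
ee_rot: [-1.571, 0.001, -0.155]
wrist_force: [-6.7, -1.2, 11.1]
width: 0.0
time: 9.55
tool_pos: [0.5876, 0.1189, 0.0712]
ee_rot: [-1.571, 0.001, -0.155]
wrist_force: [-6.8, 0.5, 10.6]
width: 0.0005
```

```bash
python3 -m creep '[[0,0,0,0,0,0,255],[0,0,0,0,0,0,255],[0,0,0,0,0,0,255],[0,0,0,0,0,0,255],[0,0,0,0,0,0,255]]'
python3 -m creep '[[0,0,0,0,0,0,255],[0,0,0,0,0,0,255],[0,0,0,0,0,0,255],[0,-15,0,0,0,0,255],[0,-50,0,0,0,0,255]]'
python3 -m creep '[[0,-40,0,0,0,0,255],[-50,-60,0,0,0,0,255],[-100,-60,0,0,0,0,255],[-150,-60,0,0,0,0,255],[-200,-60,0,0,0,0,255]]'
python3 -m creep '[[0,0,0,0,0,0,255],[0,0,0,0,0,0,255]]'
python3 - <<'E'
from h import *
goal(42,-42,77)
s=robot.snapshot("top"); c=s["color"][160:340,130:370]; cv2.imwrite("pics/t8.png",cv2.resize(c,None,fx=3.3,fy=3.3,interpolation=cv2.INTER_CUBIC))
for n in ["amber_bottle","beaker","vial_block","screwdriver"]:
    print(n,[(np.round(d["point"],3).tolist(),round(d["p"],2)) for d in robot.landmark_of(n,"top")[:1]])
s=robot.snapshot("scene"); c=s["color"][200:360,270:490]; cv2.imwrite("pics/s8.png",cv2.resize(c,None,fx=3.5,fy=3.5,interpolation=cv2.INTER_CUBIC))
for n in ["amber_bottle","beaker","vial_block","screwdriver"]:
    print(n,[(np.round(d["point"],3).tolist(),round(d["p"],2)) for d in robot.landmark_of(n,"scene")[:1]])
E
```

```text
time: 10.18
tool_pos: [0.5876, 0.1189, 0.0712]
ee_rot: [-1.571, 0.001, -0.155]
wrist_force: [-6.4, -1.2, 10.3]
width: 0.0006
time: 10.8
tool_pos: [0.5874, 0.1185, 0.1176]
ee_rot: [-1.572, 0.003, -0.156]
wrist_force: [1.2, -0.9, -0.6]
width: 0.0009
time: 11.42
tool_pos: [0.3898, 0.1498, 0.1794]
ee_rot: [-1.57, -0.002, -0.156]
wrist_force: [-0.4, 0.7, 0.3]
width: 0.0007
time: 11.68
tool_pos: [0.3919, 0.1497, 0.1796]
ee_rot: [-1.57, -0.002, -0.156]
wrist_force: [0.6, -0.3, 0.5]
width: 0.0009
t 11.675 pos [391.9 149.7 179.6] rot [-1.57  -0.002 -0.156] F [ 0.6 -0.3  0.5] w 0.0009
goal [589.  117.5] shift [199.4 103.1  -1.3] turn [-0.   0.   0.1]
amber_bottle [([0.536, 0.002, 0.001], 0.97)]
beaker [([0.534, 0.359, 0.0], 0.85)]
vial_block [([0.71, 0.316, -0.001], 0.87)]
screwdriver [([0.554, -0.116, 0.0], 0.72)]
amber_bottle [([0.532, -0.001, -0.001], 0.97)]
beaker [([0.537, 0.362, 0.001], 0.97)]
vial_block [([0.708, 0.318, -0.005], 0.71)]
screwdriver [([0.556, -0.112, -0.0], 0.66)]
```

View pics/s8.png

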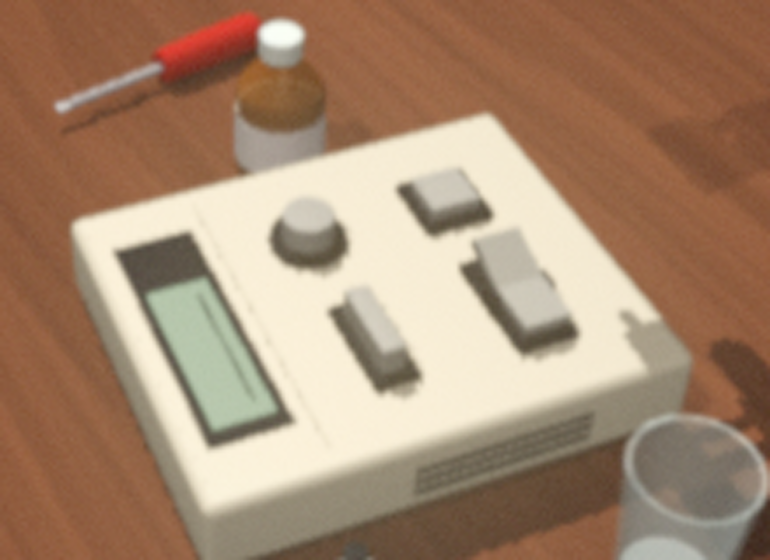

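View pics/t8.png

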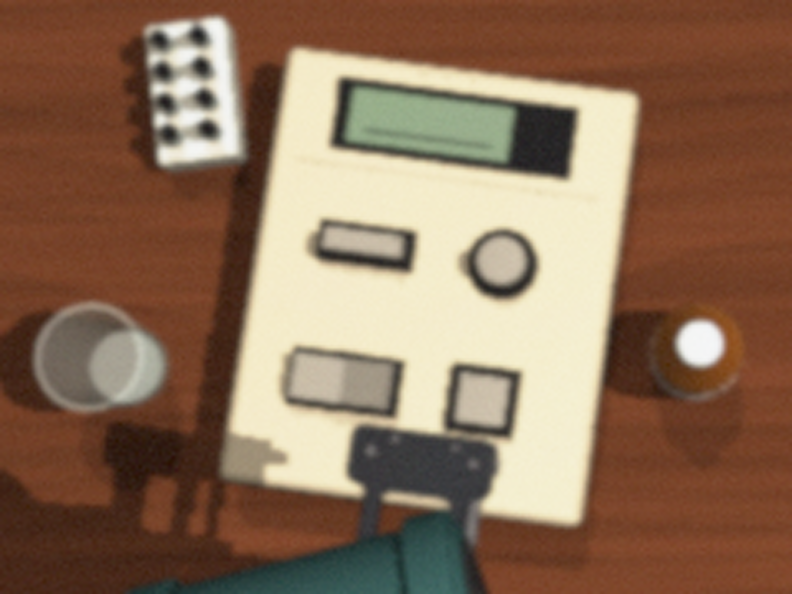

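In the scene view, the rocker is tipped: its near half (535,300) is level and its far half (505,255) is raised. The square key (445,187) is down, and the round key (307,215) and bar key (373,320) stand out. The bystanders are where they were, and the gripper is clear of everything.

```bash
python3 -c "
from h import *
print(robot.close_job())"
```

```text
the job is handed in; nothing more can be done
None
```

I carried out the whole lamp sequence with closed fingertips and handed the job in at about 11.8 s. No verdict is reported.

1. **Rocker:** I pressed it down until the fingertips stopped at 71.1 mm with 13 N. The pictures show it tipped to on.
2. **Square key:** I pressed it until it stopped at 69.0 mm with 15 N. It stayed in.
3. **Round key:** I held it in at 71.2 mm (fully in is 71 mm) for about 2.3 s, from roughly 8.2 to 10.5 s, then let it come up.

**Last checks:**
- The scene picture shows the rocker on, the square key in, and the round and bar keys out.
- The detectors put all four bystanders within about 5 mm of their first readings, which is about the detectors' own error.
- The wrist force is near zero and the fingers are clear of everything, 180 mm above the bench.

**Disagreements:** The estimates of the box's position differed by about 2 mm, and the measured fingertip position varied by a few mm between readings. Neither mattered for 30 mm keys. I had no direct reading of the joint values, so the press depths come from the fingertip height, the force and the pictures.

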